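Fold the service board down and shut the control box

ROBOT

A 6-joint arm with a two-finger parallel gripper is mounted at the origin on the work surface. World frame = base frame: x ahead of the robot, y to its left, z up, the work surface at z = 0. Lengths are in m, angles in rad, forces in N, time in s.
With the tool pointing down it reaches from about 0.3 to 0.875 m from the base axis. Payload 4.2 kg.
Tool frame: the origin (TCP) lies at the very end of the fingers, on their centre line; the grasp point (between the pads) lies 19 mm behind it (arm.pinch_z is the distance from the TCP to the grasp point, in m); z points along the fingers, y is the line along which they close (so a half turn about z gives the same grasp; the last joint's range is limited). The gripper opens to 85 mm and grips with 20 to 120 N. Pads are 22 mm wide; open, the fingers measure 114 mm over their backs; the gripper's body (76 mm by 85 mm) begins 54 mm behind the grasp point. The pads swing forward as they close: fully open they stand 13 mm farther back than shut.
Start: joints at [1.285, 0.32, 1.565, -0, 1.257, -0.02], TCP at [0.151, 0.555, 0.198] pointing down, gripper open.
Joint ranges: [-3.11, 3.11], [-0.84, 2.01], [0.21, 2.61], [-1.34, 4.49], [0.05, 2.63], [-2.56, 2.56]. Speed limits (rad/s): [2.57, 2.57, 3.14, 3.14, 3.14, 3.14].

INTERFACE

Orientations are given as a 3x3 rotation matrix whose columns are the frame's x, y, z axes.
In Python, from rig import sensors, viewer, job, arm gives the robot as it stands.
- The arm moves only by the tool jog_arm, never from a script. Its argument "deltas" is a list of rows, each a list of 7 numbers: the turn, a rotation vector about the tool's x, y, z in degrees, then the shift along the tool's x, y, z in m, then the closure, from -1 (fully open) to 1 (shut). A call has 1 to 10 rows; each row is the pose to reach, as a shift and turn from the pose commanded when the call began, along the tool's axes at that moment; what a row does not reach only later rows make up. A row lasts 1/10 s, in which the tool goes at most 50 mm and 8.59 degrees, less where a joint would pass 70% of its speed; a pose out of reach is approached as far as the arm can. A call with a gripper value outside its range is refused whole. The fingers move at their own pace and stop on an object; "squeeze" is the grip in N (left out, the last holds). Time passes only in rows, so rows that repeat a pose let the fingers close. It gives the time, the measured TCP pose, the force, the opening and the grip force at its end, in the units of the state.
- sensors.get_state(): the state, without advancing time (a new reading comes with each control period).
- viewer.read_camera(name): name is "scene" or "top" or "wrist"; returns (picture, depth): 400x640x3 uint8, red, green, blue; 400x640 float32, m along the optical axis (not along the pixel's ray), 0 where there is no reading.
- viewer.calibration(name): a dict with "mtx" (3x3 intrinsics, pixels), "origin" and "attitude" of the camera in the world. Camera axes: x right, y up, looking along -z (the intrinsics and any distortion apply to the point x, -y, -z); pixel columns grow to the right and rows downward; lengths in m; the calibration is good to about 2 mm. A picture is of the moment at which its call begins: read the wrist's pose just before it. calibration takes no time and is no camera call; for the wrist camera it gives the pose at the moment of the call.
- job.job_done(): hands the job in; it is judged then, once.
The state is a dict: "t": time; "q": joint angles; "dq": joint speeds; "tau": joint torques, N m; "tool_pos": TCP position; "tcp_rot": TCP orientation; "wrist_force": force on the tool from outside, world axes, zero at the start; "torque": the same for the moment, N m; "gripper_width": opening from 0.0 (shut) to 1.0 (fully open); "gripper_force": force on a finger pad.
Only numpy, scipy, OpenCV 4.12 (cv2) and the standard library are available. Lean on these libraries where they do the work, as an engineer would, in place of code of your own. Each camera call takes 0.05 s, during which the arm holds its last target. There are 200 camera calls.

TASK

The steel control box on the bench has been repaired: push its upright circuit-board carrier down into the box until it lies fully home, pressing only on the bare metal strip along its free edge and never on the circuit board, and then push the open hinged cover gently shut over it, all the way down, without slamming it. Only push with the fingers: do not pinch the carrier or the cover, and do not lift, tip or shove the box along the bench. Leave the tools and other things standing around it where they are.

Things in the scene. Friction and masses are not known exactly. Their poses are not given: they have to be found in the camera images.
- control_box: Grey steel box lying loose on its back, open side up, 3.8 kg (slides only if pushed hard, above about 25 N). 300 mm along x, 230 mm along y, walls 85 mm high, 3 mm thick. Origin at the centre of its underside, z up, y towards the cover's hinge side (robot's left, turned up to 0.4 rad), x along both hinges, away from the robot. Inside, along the cover's hinge, a black battery, its top 63 mm above the bench.
- carrier (a joint): Angle of the hinged circuit-board carrier (rad): 0 = flat and home in the box, pi/2 = straight up; starts at 1.40 to 1.62, stop at 1.70. Friction hinge: stays where it is left; 0.45 N m turns it, besides its weight (0.37 kg). Plate 250 mm along the hinge, 150 mm from hinge line to free edge, 4 mm thick. Folds from the box's -y side towards +y.
- carrier_hinge (a point): Middle of the carrier's hinge line: in the box frame 0, -100 mm, 56 mm high (fixed there). The frame turns with the carrier: x along the hinge, y from hinge to free edge, z out of the component side (up when home). The plate fills -1 to +3 mm in this z.
- strip_mid (a point): Middle of the bare aluminium strip along the carrier's free edge, the place to push: flat, 250 mm long, 42 mm wide, on the component side; this point is on its surface, 129 mm from the hinge line. Axes as carrier_hinge. With the carrier up, this side looks outward, to the box's -y, and the strip is about 164 to 206 mm above the bench; home, it faces up, 59 mm above the bench, 26 mm below the rim.
- circuit_board: Green circuit board with its components on the carrier's component side, not to be touched: 226 mm along the hinge, from 10 mm to 104 mm from the hinge line, standing up to 18 mm above the plate's surface. Origin and axes as carrier_hinge.
- carrier_plate: The carrier's aluminium plate, component side, with the bare strip at its free edge. Origin and axes as carrier_hinge.
- carrier_back: The yellowish insulating sheet on the carrier's other side, its back; it ends 6 mm short of the plate's edges. Origin and axes as carrier_hinge.
- cover (a joint): Angle of the cover (rad): 0 = shut flat on the rim, pi/2 = straight up, more = leaning outward; starts at 1.75 to 2.0, stop at 2.05. Friction hinge: stays where it is left; 0.85 N m turns it, besides its weight (about 0.5 kg). Sheet 306 mm along the hinge, 236 mm from hinge line to free edge. Closes from the box's +y side towards -y.
- cover_hinge (a point): Middle of the cover's hinge line: in the box frame 0, +115 mm, 86 mm high (fixed there). The frame turns with the cover: x along the hinge, -y from hinge to free edge, z out of the cover's outer face (up when shut). The sheet fills 0 to 4 mm in this z; a 12 mm turned edge hangs below it at the free edge and both ends.
- cover_edge_mid (a point): Middle of the cover's free edge, on its outer face: 236 mm from the hinge line. Axes as cover_hinge. Shut, it is 90 mm above the bench.
- cover_skin: The cover's painted steel sheet, the outer face (vent slots and three small lamps on it). Origin and axes as cover_hinge.
- cover_inside: The cream insulating liner on the cover's inner face. Origin and axes as cover_hinge.
- screwdriver: Bystander: red-handled screwdriver lying on the bench, about 200 mm long; origin on the bench under its middle, x along the shaft.
- solder_spool: Bystander: standing spool of solder wire, black flanges 60 mm across, 46 mm tall; origin at the centre of its underside.
- cleaner_can: Bystander: standing spray can of contact cleaner with blue label and red cap, 52 mm across, 150 mm tall; origin at the centre of its underside.
- screw_jar: Bystander: standing amber jar of screws with a white cap, 60 mm across, 75 mm tall; origin at the centre of its underside.
- multimeter: Bystander: yellow hand multimeter lying on its back, 150 x 75 mm, 43 mm high; origin at the centre of its underside, x along its length.
- pliers: Bystander: blue-handled pliers lying on the bench, about 160 mm long, 14 mm high; origin near the middle of their length, x towards the jaws.

How it is judged:
By the outcome, as a careful person would: the job done as asked, in the order asked, and still so for the second after the job is handed in, with the robot touching nothing.
It also fails if it takes over 64 s, if anything falls off the work surface, if the arm or the gripper's body presses on something with over 40 N, if the wrist force passes 120 N, or if a joint passes its speed limit or range.

## Working session

There is one attempt and no reset: what is moved stays moved. The work goes in short steps, Python scripts to look and compute and a tool call to move; the robot and the scene stay as the last step left them, time stands still between calls to the robot, and variables do not carry over. Pictures are saved under pics/ and viewed, at most 13 in all, crops included, and the job is handed in when it is done.

Besides the shell and the picture viewer there is one more tool, called after ">>>" as name(argument=value, ...), one argument or row to a line, values as JSON. jog_arm: Moves the arm, as the interface text tells. Its arguments: {"type":"object","properties":{"deltas":{"type":"array","items":{"type":"array","items":{"type":"number"}}},"squeeze":{"type":"number"}},"required":["deltas"]}

```bash
ls; mkdir -p pics; cat > h.py <<'E'
import numpy as np, cv2
from rig import sensors, viewer, job, arm
def cloud(name):
    im,d=viewer.read_camera(name); c=viewer.calibration(name)
    K=np.array(c["mtx"]); R=np.array(c["attitude"]); o=np.array(c["origin"])
    v,u=np.mgrid[0:400,0:640]
    p=np.stack([(u-K[0,2])/K[0,0]*d,-(v-K[1,2])/K[1,1]*d,-d],-1)
    return im,d,p@R.T+o
def save(n,im): cv2.imwrite(n,im[...,::-1])
E
python3 - <<'E'
from h import *
for n in("scene","top"):
    c=viewer.calibration(n); print(n,{k:np.round(v,3).tolist() if not isinstance(v,str) else v for k,v in c.items()})
    im,d,P=cloud(n); save(f"pics/{n}.png",im); np.savez(f"{n}.npz",im=im,d=d,P=P)
s=sensors.get_state();print(s["t"],np.round(s["tcp_rot"],3).tolist(),s["wrist_force"])
E
```

```text
pics
scene {'mtx': [[454.991, 0.0, 329.782], [0.0, 454.991, 199.089], [0.0, 0.0, 1.0]], 'origin': [1.192, 0.01, 0.892], 'attitude': [[0.015, -0.783, 0.622], [1.0, 0.015, -0.005], [-0.005, 0.622, 0.783]]}
top {'mtx': [[459.543, 0.0, 314.088], [0.0, 459.543, 195.791], [0.0, 0.0, 1.0]], 'origin': [0.49, 0.013, 0.924], 'attitude': [[0.022, 0.997, -0.076], [-1.0, 0.023, 0.019], [0.02, 0.076, 0.997]]}
0.1 [[-0.965, 0.263, -0.0], [0.263, 0.965, -0.002], [0.0, -0.002, -1.0]] [ 0.38224612  0.15581828 -1.41647682]
```

View pics/scene.png

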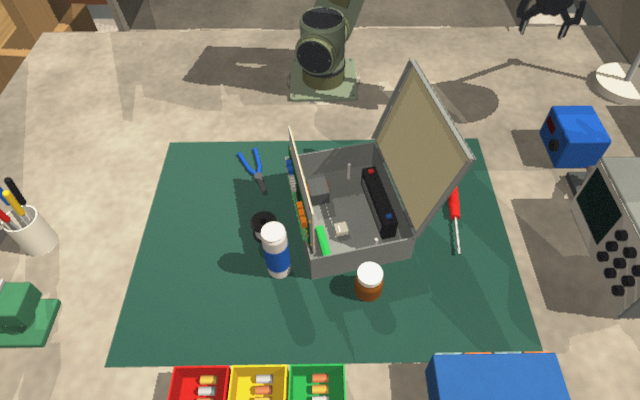

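View pics/top.png

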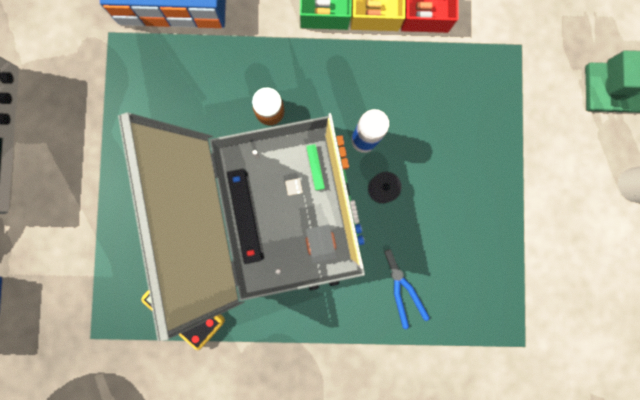

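The scene shows the box in front of the robot. The open cover is on the left with its liner facing the camera (top image, about 125-235, 115-340). The carrier stands upright at the right wall, with its top edge from about (331,115) to (362,273). The can (372,125), spool (384,186) and pliers (405,290) lie to its right. The multimeter is under the cover's near corner (195,330), and the jar is at (267,105).

```bash
cat > m.py <<'E'
from h import *
t=np.load("top.npz"); P=t["P"]; im=t["im"].astype(int); s=np.load("scene.npz"); Q=s["P"]
v,u=np.mgrid[0:400,0:640]
# rim, top view
m=(abs(P[...,2]-.085)<.006)&(u>195)&(u<375)&(v>95)&(v<310)
pts=P[m][:,:2]; r=cv2.minAreaRect((pts*1000).astype(np.float32)); print("rim",m.sum(),r,cv2.boxPoints(r).round(0).tolist())
# carrier top edge
m=(P[...,2]>.17)&(P[...,2]<.24)&(u>310)&(u<366)&(v>105)&(v<285)
c=P[m]; print("carr",len(c),c.min(0),c.max(0))
top=c[c[:,2]>c[:,2].max()-.012]; l=cv2.fitLine(top[:,:2].astype(np.float32),cv2.DIST_HUBER,0,.01,.01).ravel(); print("edge line",l,np.degrees(np.arctan2(l[1],l[0])), np.percentile(top,[1,50,99],axis=0).round(3).tolist())
def plane(p):
    c=np.median(p,0)
    for _ in range(5):
        _,_,V=np.linalg.svd(p-p.mean(0),full_matrices=False); n=V[2]; d=(p-p.mean(0))@n; p=p[abs(d)<max(.003,2*d.std())] if d.std()>.002 else p
    return n,p.mean(0),d.std()
def hull(poly):
    k=np.zeros((400,640),np.uint8); cv2.fillPoly(k,[np.array(poly,np.int32)],1); return k>0
k=hull([(140,130),(205,148),(228,285),(172,320)]); p=P[k]; print("cover top",plane(p))
k=hull([(412,80),(460,155),(415,215),(382,140)]); print("cover scene",plane(Q[k]))
for n,M in(("scene",Q),("top",P)):
    b=M[hull([(295,160),(300,170),(308,230),(304,220)])] if n=="scene" else c
    print(n,"carrier",plane(b))
for n,(a,b) in dict(can=(372,122),spool=(396,186),jar=(267,100),coverfar=(126,118),covernear=(163,334),pliers=(392,262)).items(): print(n,P[b,a].round(3))
E
python3 m.py
```

```text
rim 1192 ((541.3950805664062, 17.846908569335938), (303.3816833496094, 301.0450439453125), 12.613905906677246) [[360.0, 132.0], [426.0, -162.0], [722.0, -96.0], [657.0, 198.0]]
carr 670 [ 0.43532404 -0.07690766  0.17004323] [ 0.67825895 -0.02053432  0.20667087]
edge line [ 0.97536415  0.22060084  0.55526835 -0.04866761] 12.744328 [[0.439, -0.075, 0.195], [0.554, -0.049, 0.201], [0.675, -0.021, 0.206]]
cover top (array([ 0.20969231, -0.92664001,  0.31203754]), array([0.50221903, 0.19916307, 0.2037816 ]), np.float64(0.0006709338822179712))
cover scene (array([ 0.21067739, -0.92699944,  0.31030159]), array([0.50873549, 0.20179006, 0.20442166]), np.float64(0.0009599218284454484))
scene carrier (array([-0.16499173,  0.98587404, -0.02881143]), array([ 0.59206944, -0.04431501,  0.15710848]), np.float64(0.001980136949651081))
top carrier (array([ 0.21989549, -0.97192853, -0.08367137]), array([ 0.5551891 , -0.04820952,  0.1955078 ]), np.float64(0.0009027651137295999))
can [ 0.679 -0.098  0.15 ]
spool [ 0.58  -0.16   0.047]
jar [0.734 0.09  0.072]
coverfar [0.636 0.257 0.311]
covernear [0.352 0.195 0.31 ]
pliers [ 0.432 -0.161  0.01 ]
```

>>> jog_arm(
  deltas=[
    [0,0,0,0,0,-0.05,1],
    [0,0,0,0,0,-0.1,1],
    [0,0,0,0,0,-0.15,1],
    [0,0,0,0,0,-0.2,1],
    [0,0,6,-0.035,-0.032,-0.22,1],
    [0,0,12,-0.07,-0.064,-0.22,1],
    [0,0,18,-0.105,-0.096,-0.22,1],
    [0,0,24,-0.14,-0.128,-0.22,1],
    [0,0,30,-0.175,-0.16,-0.22,1],
    [0,0,30,-0.21,-0.192,-0.22,1],
  ],
  squeeze=20,
)

```text
t: 1.1
tool_pos: [0.3037, 0.3126, 0.4176]
tcp_rot: [[-0.703, 0.711, -0.0], [0.711, 0.703, -0.0], [-0.0, -0.0, -1.0]]
wrist_force: [0.4, -0.4, 0.4]
gripper_width: 0.001
gripper_force: 0.0
```

>>> jog_arm(
  deltas=[
    [0,0,4,-0.045,-0.01,0,1],
    [0,0,8,-0.09,-0.02,0,1],
    [0,0,12,-0.135,-0.03,0,1],
    [0,0,16,-0.18,-0.04,0,1],
    [0,0,20,-0.225,-0.05,0,1],
    [0,0,24,-0.27,-0.06,0,1],
    [0,0,28,-0.32,-0.07,0,1],
    [0,0,32,-0.37,-0.08,0,1],
    [0,0,32,-0.42,-0.09,0,1],
    [0,0,32,-0.478,-0.102,0,1],
  ],
)

```text
t: 2.1
tool_pos: [0.5614, -0.0885, 0.4175]
tcp_rot: [[-0.221, 0.975, -0.001], [0.975, 0.221, 0.0], [0.001, -0.0, -1.0]]
wrist_force: [1.1, 0.3, 0.1]
gripper_width: -0.004
gripper_force: 0.0
```

```bash
cat > b.py <<'E'
from h import *
f=np.deg2rad(12.74); C=np.array([.5345,.0493]); R=np.array([[np.cos(f),-np.sin(f)],[np.sin(f),np.cos(f)]])
def tob(p): p=np.asarray(p); return np.append(R.T@(p[:2]-C),p[2])*1000
def show():
    s=sensors.get_state(); T=s["tcp_rot"]; B=np.eye(3); B[:2,:2]=R
    print(s["t"],"box mm",tob(s["tool_pos"]).round(1),"F",(B.T@s["wrist_force"]).round(1)); print((B.T@T).round(3).tolist(),s["q"])
E
python3 - <<'E'
from b import *
show()
s=np.load("scene.npz");t=np.load("top.npz")
# carrier edge check in the box frame
P=t["P"];v,u=np.mgrid[0:400,0:640];m=(P[...,2]>.12)&(P[...,2]<.24)&(u>310)&(u<366)&(v>105)&(v<285)
b=np.array([tob(p) for p in P[m]])
for z in range(120,210,10):
    k=abs(b[:,2]-z)<5
    if k.sum()>5: print(z,k.sum(),np.percentile(b[k,1],[5,50,95]).round(1))
E
```

```text
2.1 box mm [  -4.1 -140.4  417.5] F [1.2 0.1 0.1]
[[-0.0, 1.0, -0.0], [1.0, 0.0, 0.001], [0.001, -0.0, -1.0]] [-1.76845406e-01  2.64518013e-01  1.10744127e+00  3.73005030e-04
  1.77026353e+00 -3.99279366e-01]
120 80 [-155.4 -114.4  -99.1]
130 147 [-158.6 -113.   -99. ]
140 315 [-157.4 -114.8  -99. ]
150 195 [-164.  -114.5  -98.8]
160 199 [-108.6 -107.4  -98.6]
170 75 [-98.8 -98.6 -98.5]
180 79 [-98.7 -98.5 -98.3]
190 79 [-100.2  -98.4  -98.2]
200 421 [-102.  -100.1  -98.3]
```

>>> jog_arm(
  deltas=[
    [0,0,0,0,0,0.04,1],
    [0,0,0,0,0,0.08,1],
    [0,0,0,0,0,0.12,1],
    [0,0,0,0,0,0.16,1],
    [0,0,0,0,0,0.195,1],
    [0,0,0,0,0,0.225,1],
    [0,0,0,0.01,0,0.225,1],
    [0,0,0,0.018,0,0.225,1],
    [0,0,0,0.024,0,0.225,1],
    [0,0,0,0.024,0,0.225,1],
  ],
)

```text
t: 3.1
tool_pos: [0.5564, -0.0622, 0.195]
tcp_rot: [[-0.222, 0.975, 0.004], [0.975, 0.222, -0.0], [-0.001, 0.004, -1.0]]
wrist_force: [0.4, -1.5, 0.7]
gripper_width: 0.004
gripper_force: 0.0
```

```bash
python3 - <<'E'
from b import *
show()
im,d,P=cloud("scene"); save("pics/s2.png",cv2.resize(im[100:300,180:500],(640,400)))
th=1.56; r=137
for th in np.arange(1.56,-.01,-.13): print(round(th,2),round(-100+r*np.cos(th)-3*np.sin(th)-11,1),round(56+r*np.sin(th)+3*np.cos(th),1))
E
```

```text
3.1 box mm [  -3.2 -113.6  195. ] F [ 0.1 -1.5  0.7]
[[-0.002, 1.0, 0.004], [1.0, 0.002, -0.001], [-0.001, 0.004, -1.0]] [-1.32038983e-01  2.95645812e-01  1.60715117e+00  3.16720460e-04
  1.23503842e+00 -3.56430250e-01]
1.56 -112.5 193.0
1.43 -94.7 192.1
1.3 -77.2 188.8
1.17 -60.3 183.3
1.04 -44.2 175.7
0.91 -29.3 166.0
0.78 -15.7 154.5
0.65 -3.8 141.3
0.52 6.4 126.7
0.39 14.6 110.9
0.26 20.6 94.1
0.13 24.5 76.7
0.0 26.0 59.0
```

View pics/s2.png

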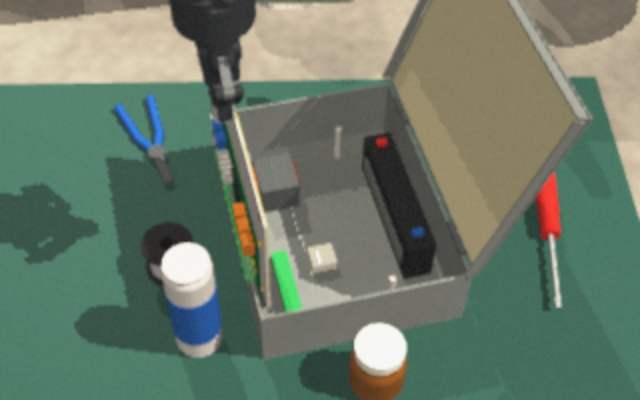

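The fingertip (about 225,110 in the crop) touches the outer side of the carrier's top strip, and the force reads -1.5 N in box y. Next I follow the arc down.

>>> jog_arm(
  deltas=[
    [0,0,0,0.009,0,0,1],
    [0,0,0,0.018,0,0.001,1],
    [0,0,0,0.027,0,0.002,1],
    [0,0,0,0.035,0,0.004,1],
    [0,0,0,0.044,0,0.007,1],
    [0,0,0,0.052,0,0.01,1],
    [0,0,0,0.06,0,0.013,1],
    [0,0,0,0.068,0,0.017,1],
    [0,0,0,0.076,0,0.022,1],
    [0,0,0,0.083,0,0.027,1],
  ],
)

```text
t: 4.15
tool_pos: [0.5369, 0.0185, 0.1654]
tcp_rot: [[-0.221, 0.975, -0.0], [0.975, 0.221, 0.0], [0.0, -0.0, -1.0]]
wrist_force: [-0.1, 0.3, -1.8]
gripper_width: 0.002
gripper_force: 0.0
```

```bash
python3 - <<'E'
from b import *
show()
im,d,P=cloud("scene"); save("pics/s3.png",cv2.resize(im[100:300,180:500],(640,400)))
im,d,P=cloud("top"); np.savez("top3.npz",im=im,P=P)
E
```

```text
4.15 box mm [ -4.4 -30.6 165.4] F [-0.   0.3 -1.8]
[[-0.001, 1.0, -0.0], [1.0, 0.001, 0.0], [0.0, -0.0, -1.0]] [ 1.29258921e-02  2.83918014e-01  1.70216686e+00  9.32158249e-05
  1.15564479e+00 -2.10180018e-01]
```

View pics/s3.png

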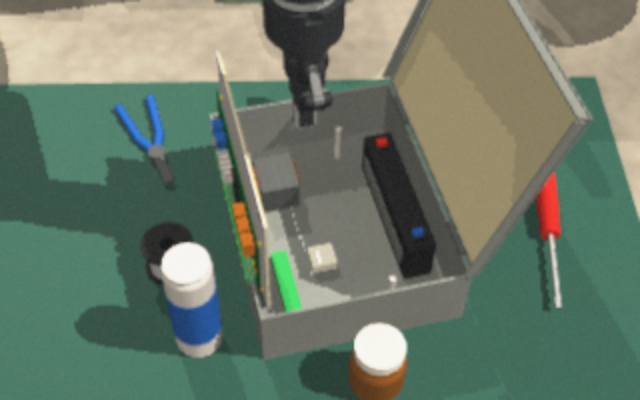

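```bash
python3 - <<'E'
from b import *
s=sensors.get_state(); p=np.array(s["tool_pos"])
for n in("scene","top"):
    c=viewer.calibration(n);K=np.array(c["mtx"]);q=np.array(c["attitude"]).T@(p-np.array(c["origin"]))
    print(n,K[0,0]*q[0]/-q[2]+K[0,2],K[1,1]*-q[1]/-q[2]+K[1,2])
t=np.load("top3.npz"); im,d,P=cloud("scene")
# finger region in scene crop (310,120)->(335,160)
for v in range(140,172,4): print(v,[tob(P[v,u]).round(0).astype(int).tolist() for u in(330,334,338)])
for n,Q,(u0,u1,v0,v1) in(("top",t["P"],(310,366,105,285)),):
    a=Q[v0:v1,u0:u1].reshape(-1,3); b=np.array([tob(x) for x in a if .1<x[2]<.25]); 
    for z in range(150,215,10):
        k=(abs(b[:,2]-z)<5)&(b[:,1]<-60); print(z,k.sum(),np.percentile(b[k],[5,50,95],axis=0).round(0).tolist() if k.sum() else '')
save("pics/t3.png",t["im"][60:340,80:480])
E
```

```text
scene 331.28021542277656 170.91992346412343
top 302.2451721080147 202.61116607330288
140 [[28, -41, 290], [35, -34, 295], [41, -28, 299]]
144 [[13, -37, 265], [37, -35, 287], [47, -30, 295]]
148 [[9, -36, 249], [52, -39, 292], [53, -31, 291]]
152 [[33, -42, 263], [57, -40, 286], [59, -33, 287]]
156 [[36, -43, 255], [10, -28, 226], [-146, 21, 56]]
160 [[11, -37, 217], [8, -28, 212], [-143, 21, 44]]
164 [[-148, 1, 29], [-146, 11, 29], [-146, 22, 26]]
168 [[-143, -1, 20], [-147, 11, 12], [-146, 22, 10]]
150 73 [[97.0, -165.0, 146.0], [111.0, -161.0, 148.0], [123.0, -99.0, 150.0]]
160 14 [[98.0, -108.0, 156.0], [106.0, -107.0, 159.0], [114.0, -99.0, 163.0]]
170 7 [[100.0, -99.0, 166.0], [108.0, -99.0, 170.0], [116.0, -98.0, 174.0]]
180 8 [[97.0, -99.0, 176.0], [106.0, -99.0, 178.0], [119.0, -98.0, 184.0]]
190 10 [[96.0, -100.0, 186.0], [107.0, -98.0, 190.0], [122.0, -98.0, 194.0]]
200 53 [[92.0, -102.0, 196.0], [108.0, -100.0, 200.0], [122.0, -98.0, 204.0]]
210 10 [[92.0, -102.0, 205.0], [100.0, -101.0, 206.0], [123.0, -100.0, 207.0]]
```

View pics/t3.png

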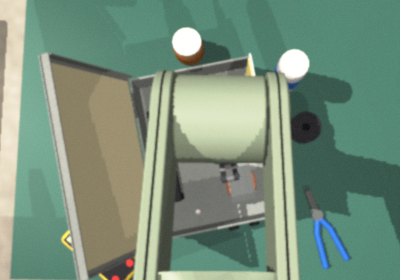

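```bash
python3 - <<'E'
from b import *
im,d,P=cloud("scene"); C_=viewer.calibration("wrist"); print("wristcam box",tob(C_["origin"]).round(0), np.array(C_["attitude"])[:,2].round(2), np.round(C_["mtx"],0).tolist())
B=np.array([[tob(P[v,u]) for u in range(300,350)] for v in range(110,180)])
m=(abs(B[...,0])<70)&(B[...,1]>-90)&(B[...,1]<20)&(B[...,2]>120)
for v in range(0,70,3):
    k=m[v]; print(v+110,k.sum(),(B[v][k].min(0).round(0).tolist(),B[v][k].max(0).round(0).tolist()) if k.any() else "")
save("pics/f3.png",cv2.resize(im[110:180,290:370],(640,560),interpolation=cv2.INTER_NEAREST))
E
```

```text
wristcam box [ -5.  38. 343.] [-0.06  0.27  0.96] [[283.0, 0.0, 312.0], [0.0, 283.0, 204.0], [0.0, 0.0, 1.0]]
110 39 ([-5.0, -68.0, 342.0], [34.0, -4.0, 368.0])
113 38 ([-9.0, -68.0, 331.0], [37.0, -3.0, 362.0])
116 38 ([3.0, -68.0, 334.0], [36.0, -4.0, 355.0])
119 36 ([10.0, -66.0, 328.0], [35.0, -3.0, 349.0])
122 31 ([15.0, -64.0, 329.0], [37.0, -11.0, 341.0])
125 23 ([-12.0, -56.0, 294.0], [36.0, -19.0, 334.0])
128 22 ([-16.0, -50.0, 283.0], [36.0, -12.0, 327.0])
131 23 ([-18.0, -50.0, 273.0], [36.0, -12.0, 319.0])
134 22 ([-17.0, -51.0, 266.0], [38.0, -14.0, 312.0])
137 20 ([-26.0, -47.0, 249.0], [39.0, -22.0, 307.0])
140 18 ([8.0, -48.0, 271.0], [42.0, -15.0, 301.0])
143 18 ([6.0, -47.0, 262.0], [46.0, -15.0, 297.0])
146 20 ([-6.0, -45.0, 242.0], [52.0, -19.0, 294.0])
149 20 ([7.0, -44.0, 246.0], [58.0, -19.0, 292.0])
152 19 ([-3.0, -44.0, 227.0], [60.0, -21.0, 289.0])
155 14 ([-1.0, -44.0, 221.0], [48.0, -23.0, 270.0])
158 12 ([-3.0, -42.0, 210.0], [12.0, -21.0, 223.0])
161 11 ([2.0, -42.0, 203.0], [13.0, -20.0, 214.0])
164 0 
167 0 
170 0 
173 0 
176 0 
179 0
```

View pics/f3.png

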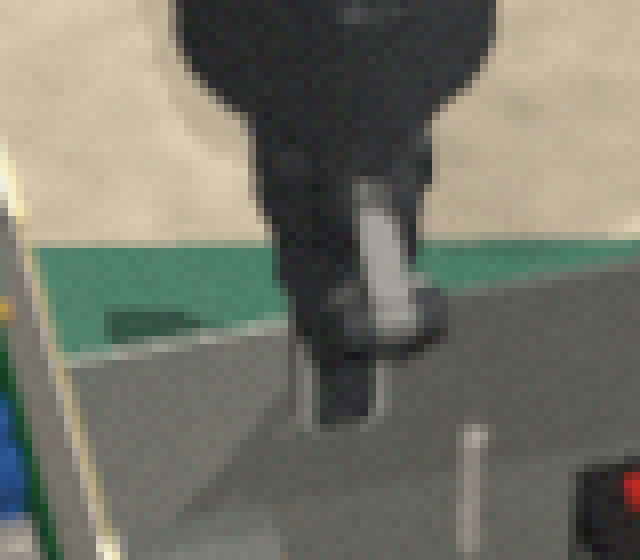

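The zoomed crop shows the fingertip ending at about (335,163) in the scene image. That is about z 0.20, some 35 mm above the reported TCP, so the finger passed over the carrier without touching it. I'll go back, come down lower and check again.

>>> jog_arm(
  deltas=[
    [0,0,0,0,0.004,-0.04,1],
    [0,0,0,0,0.004,-0.07,1],
    [0,0,0,-0.04,0.004,-0.07,1],
    [0,0,0,-0.08,0.004,-0.07,1],
    [0,0,0,-0.118,0.004,-0.07,1],
    [0,0,0,-0.118,0.004,-0.03,1],
    [0,0,0,-0.118,0.004,0,1],
    [0,0,0,-0.118,0.004,0.005,1],
    [0,0,0,-0.118,0.004,0.005,1],
    [0,0,0,-0.118,0.004,0.005,1],
  ],
)

```text
t: 5.35
tool_pos: [0.5684, -0.0966, 0.1627]
tcp_rot: [[-0.221, 0.975, 0.003], [0.975, 0.221, -0.001], [-0.001, 0.003, -1.0]]
wrist_force: [0.6, 0.6, 1.0]
gripper_width: -0.004
gripper_force: 0.0
```

```bash
cat >> b.py <<'E'
def tip(u0,u1,v0,v1,xr=70,y0=-200,y1=80,z0=110):
    im,d,P=cloud("scene"); s=sensors.get_state(); t=tob(s["tool_pos"])
    for v in range(v0,v1):
        b=np.array([tob(P[v,u]) for u in range(u0,u1)]); k=(abs(b[:,0])<xr)&(abs(b[:,1]-t[1])<25)&(b[:,2]>t[2]-30)
        if k.sum()>3: print(v,k.sum(),b[k].min(0).round(0),b[k].max(0).round(0))
    return im
E
python3 - <<'E'
from b import *
show()
s=sensors.get_state();p=np.array(s["tool_pos"]);c=viewer.calibration("scene");K=c["mtx"];q=np.array(c["attitude"]).T@(p-np.array(c["origin"]))
u=int(K[0,0]*q[0]/-q[2]+K[0,2]);v=int(K[1,1]*-q[1]/-q[2]+K[1,2]);print("tcp proj",u,v)
im=tip(u-25,u+25,v-16,v+5); save("pics/f4.png",cv2.resize(im[v-60:v+50,u-50:u+70],(720,660-60)))
wi,wd=viewer.read_camera("wrist"); save("pics/w4.png",wi); np.save("w4.npy",wd)
E
```

```text
5.35 box mm [   0.9 -149.7  162.7] F [0.7 0.5 1. ]
[[-0.001, 1.0, 0.003], [1.0, 0.001, -0.001], [-0.001, 0.003, -1.0]] [-1.88235757e-01  3.44261129e-01  1.61961278e+00  2.30387624e-05
  1.17442506e+00 -4.11338210e-01]
tcp proj 276 183
167 14 [  32. -162.  250.] [  65. -138.  284.]
168 13 [  30. -162.  246.] [  64. -140.  282.]
169 11 [   9. -161.  215.] [  52. -140.  267.]
170 11 [   8. -161.  210.] [  37. -140.  248.]
171 11 [  10. -160.  210.] [  17. -140.  220.]
172 11 [   9. -160.  207.] [  17. -141.  219.]
173 12 [   8. -161.  202.] [  18. -139.  217.]
174 11 [   8. -159.  199.] [  17. -139.  212.]
175 10 [   8. -159.  197.] [  16. -141.  208.]
176 8 [   8. -160.  194.] [  15. -146.  204.]
```

View pics/w4.png

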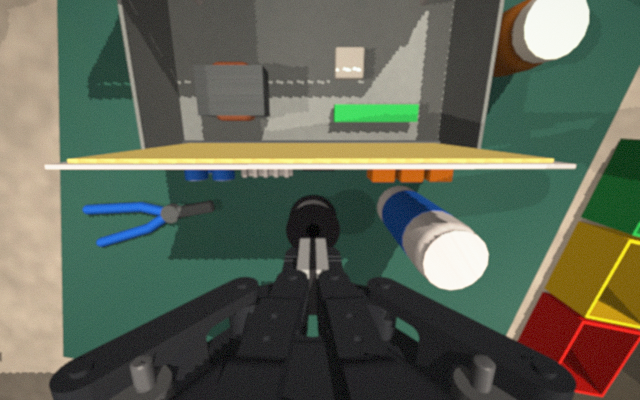

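```bash
python3 - <<'E'
from b import *
d=np.load("w4.npy"); c=viewer.calibration("wrist");K=np.array(c["mtx"]);A=np.array(c["attitude"]);o=np.array(c["origin"])
f=lambda u,v:tob(A@np.array([(u-K[0,2])/K[0,0]*d[v,u],-(v-K[1,2])/K[1,1]*d[v,u],-d[v,u]])+o).round(0)
for v in range(185,275,6): print(v,[f(u,v).tolist() for u in(303,313,321)])
print("edge",f(150,166),f(450,166)); p=np.array(sensors.get_state()["tool_pos"]);q=A.T@(p-o);print("tcp at",K[0,0]*q[0]/-q[2]+K[0,2],K[1,1]*q[1]/q[2]+K[1,2])
E
```

```text
185 [[-10.0, -153.0, 3.0], [2.0, -153.0, 3.0], [12.0, -153.0, 1.0]]
191 [[-11.0, -161.0, 0.0], [2.0, -160.0, 3.0], [12.0, -160.0, 2.0]]
197 [[-11.0, -168.0, 3.0], [2.0, -167.0, 5.0], [12.0, -167.0, 5.0]]
203 [[-10.0, -174.0, 9.0], [2.0, -170.0, 21.0], [11.0, -173.0, 12.0]]
209 [[-9.0, -170.0, 47.0], [2.0, -170.0, 46.0], [10.0, -170.0, 46.0]]
215 [[-9.0, -176.0, 47.0], [2.0, -177.0, 47.0], [10.0, -176.0, 47.0]]
221 [[-9.0, -184.0, 46.0], [2.0, -183.0, 47.0], [10.0, -183.0, 47.0]]
227 [[-9.0, -190.0, 47.0], [2.0, -190.0, 47.0], [10.0, -190.0, 47.0]]
233 [[-10.0, -198.0, 46.0], [2.0, -198.0, 47.0], [10.0, -197.0, 47.0]]
239 [[-5.0, -139.0, 202.0], [1.0, -139.0, 202.0], [5.0, -139.0, 202.0]]
245 [[-4.0, -139.0, 210.0], [1.0, -138.0, 211.0], [5.0, -138.0, 211.0]]
251 [[-4.0, -139.0, 217.0], [1.0, -138.0, 217.0], [4.0, -138.0, 217.0]]
257 [[-4.0, -139.0, 223.0], [1.0, -139.0, 223.0], [4.0, -138.0, 223.0]]
263 [[-4.0, -138.0, 230.0], [0.0, -138.0, 230.0], [4.0, -138.0, 230.0]]
269 [[-4.0, -138.0, 235.0], [0.0, -139.0, 234.0], [4.0, -139.0, 234.0]]
edge [ -76. -100.  207.] [  65. -100.  207.]
tcp at 313.11719345228335 231.1005724391954
```

The wrist view agrees: the pads end at pixel (313,238), which is z≈0.201, so the real tip is 37 mm above the reported TCP. I'll go 7 mm lower, then make contact.

>>> jog_arm(
  deltas=[
    [0,0,0,0.012,0,0.007,1],
    [0,0,0,0.022,0,0.007,1],
    [0,0,0,0.03,0,0.007,1],
    [0,0,0,0.037,0,0.007,1],
    [0,0,0,0.043,0,0.007,1],
    [0,0,0,0.046,0,0.007,1],
    [0,0,0,0.046,0,0.007,1],
  ],
)

```text
t: 6.15
tool_pos: [0.5569, -0.0513, 0.1539]
tcp_rot: [[-0.221, 0.975, 0.0], [0.975, 0.221, 0.0], [0.0, 0.0, -1.0]]
wrist_force: [0.4, -1.3, -0.6]
gripper_width: 0.001
gripper_force: 0.6
```

```bash
python3 - <<'E'
from b import *
show()
E
```

```text
6.15 box mm [  -0.3 -103.   153.9] F [ 0.1 -1.3 -0.6]
[[-0.001, 1.0, 0.0], [1.0, 0.001, 0.0], [0.0, 0.0, -1.0]] [-1.12417678e-01  3.26502332e-01  1.67016812e+00  9.34318134e-05
  1.14490339e+00 -3.35687302e-01]
```

```bash
cat >> b.py <<'E'
def wrist():
    im,d=viewer.read_camera("wrist"); c=viewer.calibration("wrist");K=np.array(c["mtx"]);A=np.array(c["attitude"]);o=np.array(c["origin"])
    v,u=np.mgrid[0:400,0:640]; p=np.stack([(u-K[0,2])/K[0,0]*d,-(v-K[1,2])/K[1,1]*d,-d],-1)@A.T+o
    q=p.reshape(-1,3).copy(); q[:,:2]=(q[:,:2]-C)@R; return im,d,(q*1000).reshape(400,640,3)
E
python3 - <<'E'
from b import *
im,d,B=wrist(); save("pics/w5.png",im)
for u in (150,200,420,450):
    col=B[:,u]; print(u,[(v,*col[v].round(0).astype(int)) for v in range(130,235,8)])
E
```

```text
150 [(130, np.int64(-147), np.int64(-39), np.int64(68)), (138, np.int64(-148), np.int64(-46), np.int64(68)), (146, np.int64(-148), np.int64(-53), np.int64(71)), (154, np.int64(-148), np.int64(-60), np.int64(73)), (162, np.int64(-147), np.int64(-67), np.int64(75)), (170, np.int64(-147), np.int64(-74), np.int64(78)), (178, np.int64(-148), np.int64(-81), np.int64(78)), (186, np.int64(-147), np.int64(-88), np.int64(82)), (194, np.int64(-148), np.int64(-95), np.int64(82)), (202, np.int64(-147), np.int64(-102), np.int64(86)), (210, np.int64(-113), np.int64(-92), np.int64(143)), (218, np.int64(-101), np.int64(-90), np.int64(165)), (226, np.int64(-91), np.int64(-89), np.int64(183)), (234, np.int64(-83), np.int64(-88), np.int64(198))]
200 [(130, np.int64(-111), np.int64(-40), np.int64(44)), (138, np.int64(-112), np.int64(-48), np.int64(44)), (146, np.int64(-113), np.int64(-55), np.int64(43)), (154, np.int64(-129), np.int64(-67), np.int64(4)), (162, np.int64(-131), np.int64(-76), np.int64(4)), (170, np.int64(-132), np.int64(-86), np.int64(4)), (178, np.int64(-132), np.int64(-95), np.int64(4)),
[... 1096 characters left out ...]
146), np.int64(-40), np.int64(19)), (138, np.int64(147), np.int64(-49), np.int64(20)), (146, np.int64(146), np.int64(-57), np.int64(23)), (154, np.int64(147), np.int64(-65), np.int64(25)), (162, np.int64(147), np.int64(-74), np.int64(26)), (170, np.int64(147), np.int64(-82), np.int64(28)), (178, np.int64(146), np.int64(-90), np.int64(32)), (186, np.int64(147), np.int64(-98), np.int64(33)), (194, np.int64(147), np.int64(-106), np.int64(36)), (202, np.int64(109), np.int64(-94), np.int64(114)), (210, np.int64(95), np.int64(-91), np.int64(144)), (218, np.int64(84), np.int64(-90), np.int64(166)), (226, np.int64(75), np.int64(-88), np.int64(183)), (234, np.int64(68), np.int64(-87), np.int64(199))]
```

View pics/w5.png

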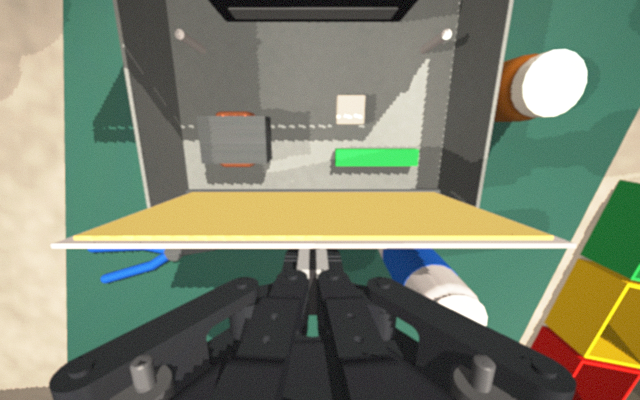

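The carrier now follows the fingers: its top edge (row 243) has moved 11 mm, so the angle is about 1.48 rad. I'll continue along the arc.

>>> jog_arm(
  deltas=[
    [0,0,0,0.009,0,0.001,1],
    [0,0,0,0.018,0,0.002,1],
    [0,0,0,0.026,0,0.004,1],
    [0,0,0,0.035,0,0.006,1],
    [0,0,0,0.043,0,0.009,1],
    [0,0,0,0.0515,0,0.013,1],
    [0,0,0,0.0595,0,0.017,1],
    [0,0,0,0.067,0,0.0215,1],
    [0,0,0,0.074,0,0.0265,1],
    [0,0,0,0.081,0,0.032,1],
  ],
)

```text
t: 7.2
tool_pos: [0.5389, 0.0281, 0.1215]
tcp_rot: [[-0.221, 0.975, -0.0], [0.975, 0.221, 0.0], [0.0, 0.0, -1.0]]
wrist_force: [0.7, -3.0, 0.0]
gripper_width: 0.002
gripper_force: 1.4
```

```bash
python3 - <<'E'
from b import *
show()
im,d,B=wrist()
for u in (150,450): print([tuple(B[v,u].round(0).astype(int).tolist()) for v in range(150,290,10)])
E
```

```text
7.2 box mm [ -0.4 -21.7 121.5] F [-0.  -3.1  0. ]
[[-0.001, 1.0, 0.0], [1.0, 0.001, 0.0], [0.0, 0.0, -1.0]] [ 3.06077549e-02  3.25624914e-01  1.76151989e+00  1.50256978e-04
  1.05445224e+00 -1.92354485e-01]
[(-148, 26, 40), (-148, 17, 41), (-147, 9, 45), (-148, 0, 46), (-148, -9, 49), (-148, -18, 51), (-147, -26, 55), (-147, -35, 58), (-82, -2, 166), (-90, -12, 155), (-99, -24, 142), (-105, -35, 134), (-111, -47, 126), (-148, -87, 71)]
[(140, 23, 4), (142, 13, 2), (143, 2, 3), (144, -8, 3), (146, -20, 2), (147, -30, 4), (146, -40, 7), (147, -51, 10), (67, -2, 166), (74, -13, 153), (82, -25, 140), (92, -40, 123), (91, -45, 128), (89, -49, 134)]
```

>>> jog_arm(
  deltas=[
    [0,0,0,0.007,0,0.006,1],
    [0,0,0,0.014,0,0.012,1],
    [0,0,0,0.02,0,0.019,1],
    [0,0,0,0.026,0,0.026,1],
    [0,0,0,0.031,0,0.0335,1],
    [0,0,0,0.035,0,0.0415,1],
    [0,0,0,0.039,0,0.0495,1],
    [0,0,0,0.042,0,0.058,1],
    [0,0,0,0.045,0,0.0665,1],
    [0,0,0,0.047,0,0.075,1],
  ],
)

```text
t: 8.25
tool_pos: [0.5286, 0.0736, 0.0462]
tcp_rot: [[-0.221, 0.975, 0.0], [0.975, 0.221, 0.0], [0.0, 0.0, -1.0]]
wrist_force: [0.3, -2.3, 2.0]
gripper_width: 0.002
gripper_force: 1.1
```

```bash
python3 - <<'E'
from b import *
show()
im,d,B=wrist()
for u in (150,450): print([tuple(B[v,u].round(0).astype(int).tolist()) for v in range(150,290,8)])
E
```

```text
8.25 box mm [-0.4 25.  46.2] F [-0.2 -2.3  2. ]
[[-0.0, 1.0, 0.0], [1.0, 0.0, 0.0], [0.0, 0.0, -1.0]] [ 1.16611116e-01  3.99999616e-01  1.86935022e+00  2.80342185e-04
  8.72170371e-01 -1.06414330e-01]
[(-126, 75, 4), (-126, 69, 4), (-127, 63, 5), (-129, 57, 3), (-130, 50, 2), (-131, 44, 3), (-115, 45, 32), (-113, 40, 37), (-87, 49, 81), (-88, 44, 80), (-89, 40, 80), (-90, 35, 80), (-91, 30, 78), (-92, 24, 78), (-93, 20, 78), (-94, 14, 77), (-96, 8, 76), (-98, 2, 75)]
[(71, 81, 71), (75, 76, 64), (75, 72, 63), (76, 67, 63), (107, 50, 3), (107, 44, 4), (109, 37, 2), (110, 30, 1), (71, 49, 80), (71, 44, 80), (72, 40, 80), (73, 35, 79), (74, 30, 78), (75, 24, 77), (76, 20, 78), (77, 14, 76), (78, 8, 76), (79, 2, 75)]
```

>>> jog_arm(
  deltas=[
    [0,0,0,0,0,0.003,1],
    [0,0,0,0,0,0.006,1],
    [0,0,0,0.001,0,0.009,1],
    [0,0,0,0.001,0,0.012,1],
    [0,0,0,0.001,0,0.014,1],
    [0,0,0,0.001,0,0.016,1],
    [0,0,0,0.001,0,0.018,1],
    [0,0,0,0.001,0,0.019,1],
    [0,0,0,0.001,0,0.02,1],
    [0,0,0,0.001,0,0.02,1],
  ],
)

```text
t: 9.3
tool_pos: [0.5286, 0.0742, 0.0268]
tcp_rot: [[-0.221, 0.975, 0.0], [0.975, 0.221, -0.0], [-0.0, 0.0, -1.0]]
wrist_force: [0.6, -0.9, 0.5]
gripper_width: -0.005
gripper_force: 0.0
```

```bash
python3 - <<'E'
from b import *
show()
im,d,B=wrist()
for u in (150,450): print([tuple(B[v,u].round(0).astype(int).tolist()) for v in range(190,290,8)])
E
```

```text
9.3 box mm [-0.2 25.6 26.8] F [ 0.4 -1.   0.5]
[[-0.001, 1.0, 0.0], [1.0, 0.001, -0.0], [-0.0, 0.0, -1.0]] [ 1.18040463e-01  4.24774267e-01  1.89023662e+00 -2.15225572e-04
  8.26213042e-01 -1.04895826e-01]
[(-119, 48, 3), (-115, 44, 11), (-111, 41, 19), (-87, 48, 60), (-88, 44, 61), (-88, 39, 61), (-89, 35, 61), (-90, 30, 60), (-91, 25, 61), (-92, 20, 60), (-92, 15, 61), (-93, 10, 61), (-94, 5, 61)]
[(99, 48, 5), (100, 42, 3), (101, 36, 4), (72, 49, 61), (73, 44, 61), (74, 39, 60), (74, 35, 61), (75, 30, 60), (75, 26, 61), (76, 20, 60), (77, 15, 60), (78, 10, 60), (78, 5, 61)]
```

>>> jog_arm(
  deltas=[
    [0,0,0,0,0,0.001,1],
    [0,0,0,0,0,0.002,1],
    [0,0,0,0,0,0.003,1],
    [0,0,0,0,0,0.004,1],
    [0,0,0,0,0,0.004,1],
  ],
)

```text
t: 9.85
tool_pos: [0.5288, 0.0741, 0.0255]
tcp_rot: [[-0.221, 0.975, 0.002], [0.975, 0.221, -0.0], [-0.0, 0.001, -1.0]]
wrist_force: [-5.9, -1.0, 20.0]
gripper_width: -0.001
gripper_force: 9.7
```

The wrist force is 20 N, so the carrier is on its stop. I'll retract upward.

>>> jog_arm(
  deltas=[
    [0,0,0,0,0,-0.02,1],
    [0,0,0,0,0,-0.06,1],
    [0,0,0,0,0,-0.11,1],
    [0,0,0,0,0,-0.16,1],
    [0,0,0,0,0,-0.21,1],
    [0,0,0,0,0,-0.26,1],
    [0,0,0,0,0,-0.31,1],
    [0,0,0,0,0,-0.345,1],
    [0,0,0,0,0,-0.345,1],
  ],
)

```text
t: 10.75
tool_pos: [0.5305, 0.0743, 0.3736]
tcp_rot: [[-0.221, 0.975, 0.012], [0.975, 0.221, 0.001], [-0.001, 0.012, -1.0]]
wrist_force: [0.1, -0.1, 0.3]
gripper_width: -0.002
gripper_force: 0.0
```

```bash
python3 - <<'E'
from b import *
show()
im,d,B=wrist(); save("pics/w6.png",im)
m=(abs(B[...,0])<122)&(B[...,1]>8)&(B[...,1]<48)&(B[...,2]<100)&(B[...,2]>45)&(np.mgrid[0:400,0:640][0]<235)
p=B[m]; A=np.c_[p[:,:2],np.ones(len(p))]; print(len(p),np.linalg.lstsq(A,p[:,2],rcond=None)[0],np.median(p[:,2]))
im,d,P=cloud("scene"); Q=P.reshape(-1,3).copy();Q[:,:2]=(Q[:,:2]-C)@R;Q=Q.reshape(400,640,3)*1000
m=(abs(Q[...,0])<120)&(Q[...,1]>8)&(Q[...,1]<48)&(Q[...,2]<100)&(Q[...,2]>45); print(m.sum(),np.median(Q[m],0))
E
```

```text
10.75 box mm [  1.6  25.3 373.6] F [ 0.1 -0.2  0.3]
[[-0.0, 1.0, 0.012], [1.0, 0.0, -0.001], [-0.001, 0.012, -1.0]] [ 1.17847780e-01  1.93329697e-01  1.30696779e+00 -1.91792003e-04
  1.62956012e+00 -1.04905442e-01]
3219 [-6.16528625e-03 -3.30195843e-04  5.64979154e+01] 56.50459292986859
1386 [11.51132006 27.94232408 57.93496971]
```

View pics/w6.png

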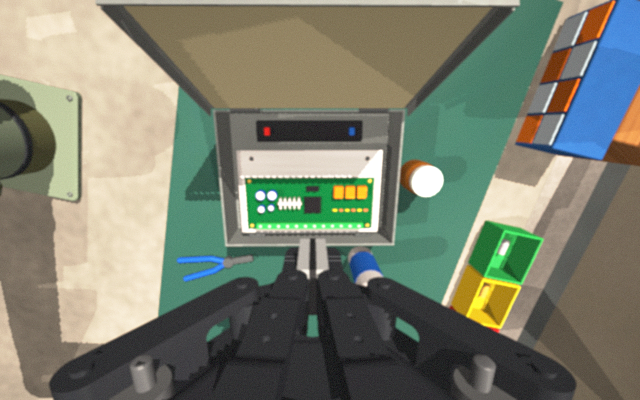

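The carrier lies flat and home: the strip at about (312,165) measures level at 57-58 mm. Next I go over the cover to its outer side.

>>> jog_arm(
  deltas=[
    [0,0,0,0.04,0,0,1],
    [0,0,0,0.085,0,0,1],
    [0,0,0,0.13,0,0,1],
    [0,0,0,0.175,0,0,1],
    [0,0,0,0.215,0,0,1],
    [0,0,0,0.215,0,0.03,1],
    [0,0,0,0.215,0,0.075,1],
    [0,0,0,0.215,0,0.115,1],
    [0,0,0,0.215,0,0.12,1],
    [0,0,0,0.215,0,0.12,1],
  ],
)

```text
t: 11.85
tool_pos: [0.4802, 0.2835, 0.2464]
tcp_rot: [[-0.221, 0.975, -0.004], [0.975, 0.221, -0.002], [-0.001, -0.004, -1.0]]
wrist_force: [0.5, 0.4, 0.5]
gripper_width: 0.003
gripper_force: 0.0
```

```bash
python3 - <<'E'
from b import *
show()
im,d,P=cloud("scene"); save("pics/s7.png",cv2.resize(im[40:240,240:540],(750,500)))
Q=P.reshape(-1,3).copy();Q[:,:2]=(Q[:,:2]-C)@R;Q=Q.reshape(400,640,3)*1000
m=(abs(Q[...,0])<140)&(Q[...,1]>120)&(Q[...,1]<200)&(Q[...,2]>110)&(Q[...,2]<290); p=Q[m]
print("cover slope",m.sum(),np.polyfit(p[:,2],p[:,1],1))
m=(abs(Q[...,0])<145)&(Q[...,1]>150)&(Q[...,1]<200)&(Q[...,2]>298); p=Q[m];print(np.percentile(p,[5,50,95],axis=0).round(0).tolist())
r=211
for th in np.arange(1.888,-.01,-.118):
    rr=236 if th>np.pi/2 else r
    print(round(th,2),round(115-rr*np.cos(th)+4*np.sin(th)+11,1),round(86+r*np.sin(th)+4*np.cos(th)-35,1))
E
```

```text
11.85 box mm [ -1.3 240.4 246.4] F [0.5 0.2 0.5]
[[-0.0, 1.0, -0.004], [1.0, 0.0, -0.001], [-0.001, -0.004, -1.0]] [ 5.12623439e-01  2.68055740e-01  1.51606913e+00 -1.65958130e-05
  1.36154595e+00  2.89797385e-01]
cover slope 6518 [ 0.32698418 87.57518196]
[[-124.0, 177.0, 306.0], [22.0, 184.0, 311.0], [134.0, 192.0, 313.0]]
1.89 203.4 250.2
1.77 176.6 257.0
1.65 149.1 261.0
1.53 122.2 262.0
1.42 97.4 260.1
1.3 73.0 255.3
1.18 49.3 247.6
1.06 26.7 237.2
0.94 5.5 224.2
0.83 -14.1 208.8
0.71 -31.7 191.3
0.59 -47.1 171.7
0.47 -60.1 150.5
0.35 -70.5 127.9
0.24 -78.2 104.2
0.12 -83.1 79.8
0.0 -85.0 55.0
```

View pics/s7.png

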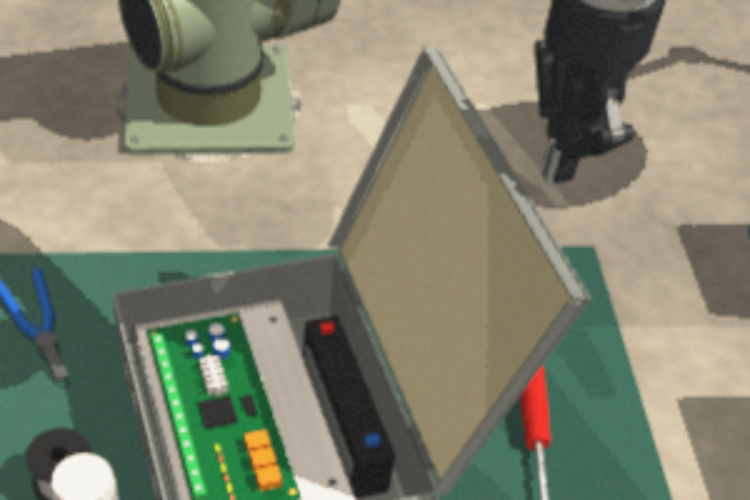

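The finger (tip at about 557,175) is behind the cover's edge (510,180), on its outer side, and the carrier lies home. I start pushing.

>>> jog_arm(
  deltas=[
    [0,0,0,-0.015,0,-0.004,1],
    [0,0,0,-0.028,0,-0.004,1],
    [0,0,0,-0.036,0,-0.004,1],
    [0,0,0,-0.044,0,-0.006,1],
    [0,0,0,-0.053,0,-0.008,1],
    [0,0,0,-0.062,0,-0.01,1],
    [0,0,0,-0.071,0,-0.012,1],
    [0,0,0,-0.08,0,-0.013,1],
    [0,0,0,-0.089,0,-0.014,1],
    [0,0,0,-0.098,0,-0.015,1],
  ],
)

```text
t: 12.9
tool_pos: [0.5031, 0.1883, 0.2639]
tcp_rot: [[-0.221, 0.975, 0.002], [0.975, 0.221, 0.002], [0.001, 0.002, -1.0]]
wrist_force: [0.1, 4.3, 3.1]
gripper_width: -0.003
gripper_force: 2.1
```

```bash
cat >> b.py <<'E'
def cov():
    show(); im,d,P=cloud("scene")
    Q=P.reshape(-1,3).copy();Q[:,:2]=(Q[:,:2]-C)@R;Q=Q.reshape(400,640,3)*1000
    return im,Q
E
python3 - <<'E'
from b import *
im,Q=cov()
m=(abs(Q[...,0])<140)&(Q[...,1]>85)&(Q[...,1]<200)&(Q[...,2]>110)&(Q[...,2]<290); p=Q[m]
k=np.polyfit(p[:,2],p[:,1],1);print("cover",m.sum(),k,np.pi/2+np.arctan(k[0]))
E
```

```text
12.9 box mm [1.000e-01 1.424e+02 2.639e+02] F [1.1 4.2 3.1]
[[-0.001, 1.0, 0.002], [1.0, 0.0, 0.001], [0.001, 0.002, -1.0]] [3.35892980e-01 2.23339913e-01 1.53336833e+00 1.13584867e-03
 1.38246552e+00 1.12825454e-01]
cover 3931 [5.25741686e-02 1.10851129e+02] 1.6233221364599408
```

>>> jog_arm(
  deltas=[
    [0,0,0,-0.009,0,0,1],
    [0,0,0,-0.018,0,0,1],
    [0,0,0,-0.027,0,0,1],
    [0,0,0,-0.036,0,0,1],
    [0,0,0,-0.045,0,0.001,1],
    [0,0,0,-0.054,0,0.003,1],
    [0,0,0,-0.063,0,0.005,1],
    [0,0,0,-0.071,0,0.007,1],
    [0,0,0,-0.079,0,0.009,1],
    [0,0,0,-0.087,0,0.012,1],
  ],
)

```text
t: 13.95
tool_pos: [0.5219, 0.1027, 0.2508]
tcp_rot: [[-0.221, 0.975, 0.0], [0.975, 0.221, -0.0], [-0.0, -0.0, -1.0]]
wrist_force: [0.7, 3.7, 1.8]
gripper_width: -0.002
gripper_force: 1.5
```

```bash
cat >> b.py <<'E'
def cov2():
    im,Q=cov(); np.save("Q.npy",Q)
    m=(abs(Q[...,0])<150)&(Q[...,1]<150)&(Q[...,1]>-140)&(Q[...,2]>100); m&=~((abs(Q[...,0])<75)&(Q[...,2]>150)&(abs(Q[...,0])<45))
    p=Q[m]; a=np.arctan2(p[:,2]-86,115-p[:,1]); h,e=np.histogram(a,np.arange(0,1.8,.02)); i=h.argsort()[-4:]; print([(round(e[j]+.01,2),int(h[j])) for j in i])
    return im
E
python3 - <<'E'
from b import *
cov2()
E
```

```text
13.95 box mm [ -0.5  54.9 250.8] F [1.5 3.4 1.8]
[[-0.001, 1.0, -0.0], [1.0, 0.001, -0.0], [-0.0, -0.0, -1.0]] [ 1.72865025e-01  2.21887807e-01  1.56772503e+00 -3.04836229e-04
  1.35199936e+00 -4.99438637e-02]
[(np.float64(1.23), 131), (np.float64(1.17), 186), (np.float64(1.19), 196), (np.float64(1.21), 223)]
```

>>> jog_arm(
  deltas=[
    [0,0,0,-0.0105,0,0.004,1],
    [0,0,0,-0.02,0,0.008,1],
    [0,0,0,-0.028,0,0.012,1],
    [0,0,0,-0.036,0,0.017,1],
    [0,0,0,-0.044,0,0.022,1],
    [0,0,0,-0.051,0,0.0265,1],
    [0,0,0,-0.058,0,0.032,1],
    [0,0,0,-0.0655,0,0.038,1],
    [0,0,0,-0.073,0,0.0445,1],
    [0,0,0,-0.0795,0,0.0505,1],
  ],
)

```text
t: 15.0
tool_pos: [0.5396, 0.0253, 0.1997]
tcp_rot: [[-0.221, 0.975, 0.0], [0.975, 0.221, -0.0], [-0.0, -0.0, -1.0]]
wrist_force: [0.6, 1.2, 2.4]
gripper_width: -0.002
gripper_force: 0.9
```

```bash
python3 - <<'E'
from b import *
cov2()
for th in np.arange(.8,-.01,-.04): print(round(th,2),round(126-211*np.cos(th)+4*np.sin(th),1),round(51+211*np.sin(th)+4*np.cos(th),1))
E
```

```text
15.0 box mm [ -0.4 -24.5 199.7] F [0.8 1.1 2.4]
[[-0.0, 1.0, -0.0], [1.0, 0.0, -0.0], [-0.0, -0.0, -1.0]] [ 2.55720774e-02  2.63641459e-01  1.64041746e+00 -6.28186945e-05
  1.23752655e+00 -1.97184947e-01]
[(np.float64(0.83), 404), (np.float64(0.77), 599), (np.float64(0.81), 645), (np.float64(0.79), 1712)]
0.8 -18.1 205.1
0.76 -24.2 199.3
0.72 -30.0 193.1
0.68 -35.6 186.8
0.64 -40.9 180.2
0.6 -45.9 173.4
0.56 -50.6 166.5
0.52 -55.1 159.3
0.48 -59.3 152.0
0.44 -63.2 144.5
0.4 -66.8 136.9
0.36 -70.1 129.1
0.32 -73.0 121.2
0.28 -75.7 113.2
0.24 -78.0 105.0
0.2 -80.0 96.8
0.16 -81.7 88.6
0.12 -83.0 80.2
0.08 -84.0 71.8
0.04 -84.7 63.4
-0.0 -85.0 55.0
```

>>> jog_arm(
  deltas=[
    [0,0,0,-0.006,0,0.006,1],
    [0,0,0,-0.0115,0,0.0125,1],
    [0,0,0,-0.0165,0,0.019,1],
    [0,0,0,-0.0215,0,0.026,1],
    [0,0,0,-0.0265,0,0.033,1],
    [0,0,0,-0.031,0,0.04,1],
    [0,0,0,-0.035,0,0.0475,1],
    [0,0,0,-0.039,0,0.055,1],
    [0,0,0,-0.0425,0,0.0625,1],
    [0,0,0,-0.046,0,0.07,1],
  ],
)

```text
t: 16.05
tool_pos: [0.5496, -0.0191, 0.1297]
tcp_rot: [[-0.221, 0.975, 0.0], [0.975, 0.221, 0.0], [0.0, 0.0, -1.0]]
wrist_force: [-0.5, 0.8, 1.7]
gripper_width: -0.003
gripper_force: 0.6
```

```bash
python3 - <<'E'
from b import *
cov2()
E
```

```text
16.05 box mm [ -0.3 -70.  129.7] F [-0.3  0.9  1.7]
[[-0.0, 1.0, 0.0], [1.0, 0.0, 0.0], [0.0, 0.0, -1.0]] [-5.57643815e-02  3.33172985e-01  1.72658388e+00  3.14436558e-04
  1.08181258e+00 -2.78702489e-01]
[(np.float64(0.43), 463), (np.float64(0.41), 924), (np.float64(0.37), 2191), (np.float64(0.39), 2717)]
```

>>> jog_arm(
  deltas=[
    [0,0,0,-0.002,0,0.006,1],
    [0,0,0,-0.004,0,0.012,1],
    [0,0,0,-0.006,0,0.018,1],
    [0,0,0,-0.0075,0,0.024,1],
    [0,0,0,-0.009,0,0.03,1],
    [0,0,0,-0.0105,0,0.0355,1],
    [0,0,0,-0.0115,0,0.041,1],
    [0,0,0,-0.0125,0,0.046,1],
    [0,0,0,-0.013,0,0.051,1],
    [0,0,0,-0.0135,0,0.055,1],
  ],
)

```text
t: 17.1
tool_pos: [0.5527, -0.0321, 0.075]
tcp_rot: [[-0.221, 0.975, 0.0], [0.975, 0.221, 0.0], [-0.0, 0.0, -1.0]]
wrist_force: [0.5, -0.2, 1.1]
gripper_width: -0.002
gripper_force: 0.4
```

>>> jog_arm(
  deltas=[
    [0,0,0,0,0,0.002,1],
    [0,0,0,-0.0005,0,0.004,1],
    [0,0,0,-0.0005,0,0.006,1],
    [0,0,0,-0.001,0,0.008,1],
    [0,0,0,-0.001,0,0.01,1],
    [0,0,0,-0.001,0,0.0115,1],
    [0,0,0,-0.001,0,0.013,1],
    [0,0,0,-0.001,0,0.0145,1],
    [0,0,0,-0.001,0,0.016,1],
    [0,0,0,-0.001,0,0.017,1],
  ],
)

```text
t: 18.1
tool_pos: [0.5528, -0.0331, 0.0583]
tcp_rot: [[-0.221, 0.975, 0.0], [0.975, 0.221, -0.0], [-0.0, 0.0, -1.0]]
wrist_force: [0.7, -0.7, 1.2]
gripper_width: -0.001
gripper_force: 0.4
```

>>> jog_arm(
  deltas=[
    [0,0,0,0,0,0.0007,1],
    [0,0,0,0,0,0.0014,1],
    [0,0,0,0,0,0.002,1],
    [0,0,0,0,0,0.0025,1],
    [0,0,0,0,0,0.003,1],
    [0,0,0,0,0,0.003,1],
  ],
)

```text
t: 18.7
tool_pos: [0.5529, -0.033, 0.0566]
tcp_rot: [[-0.221, 0.975, 0.001], [0.975, 0.221, -0.0], [-0.0, 0.001, -1.0]]
wrist_force: [-2.3, -0.6, 8.6]
gripper_width: -0.002
gripper_force: 4.2
```

Contact is at 8.6 N. I'll press a little more, then retract and check.

>>> jog_arm(
  deltas=[
    [0,0,0,0,0,0.001,1],
    [0,0,0,0,0,0.0015,1],
    [0,0,0,0,0,0.0015,1],
  ],
)

```text
t: 19.0
tool_pos: [0.553, -0.033, 0.0565]
tcp_rot: [[-0.221, 0.975, 0.001], [0.975, 0.221, -0.0], [-0.0, 0.001, -1.0]]
wrist_force: [-4.7, -0.5, 16.6]
gripper_width: -0.003
gripper_force: 8.6
```

>>> jog_arm(
  deltas=[
    [0,0,0,0,0,-0.005,1],
    [0,0,0,0,0,-0.02,1],
    [0,0,0,0,0,-0.06,1],
    [0,0,0,0,0,-0.11,1],
    [0,0,0,0,0,-0.16,1],
    [0,0,0,0,0,-0.21,1],
    [0,0,0,0,0,-0.26,1],
    [0,0,0,0,0,-0.3,1],
    [0,0,0,0,0,-0.3,1],
  ],
)

```text
t: 19.9
tool_pos: [0.555, -0.033, 0.3603]
tcp_rot: [[-0.221, 0.975, 0.013], [0.975, 0.221, -0.001], [-0.003, 0.012, -1.0]]
wrist_force: [0.7, 0.2, 0.5]
gripper_width: -0.002
gripper_force: 0.0
```

```bash
python3 - <<'E'
from b import *
im,Q=cov(); save("pics/s9.png",im)
m=(abs(Q[...,0])<140)&(Q[...,1]>-112)&(Q[...,1]<108)&(Q[...,2]>70)&(Q[...,2]<125); p=Q[m]
print(len(p),np.linalg.lstsq(np.c_[p[:,:2],np.ones(len(p))],p[:,2],rcond=None)[0], np.percentile(p[:,2],[5,95]))
e=p[p[:,1]<-95];print("edge z",np.median(e[:,2]),"hinge z",np.median(p[p[:,1]>95][:,2]))
m=(abs(Q[...,2]-88)<6);r=Q[m];r=r[(abs(r[:,0])<170)&(abs(r[:,1])<140)];print(r.min(0),r.max(0))
E
```

```text
19.9 box mm [  1.9 -84.8 360.3] F [0.8 0.1 0.5]
[[-0.001, 1.0, 0.012], [1.0, 0.001, -0.003], [-0.003, 0.012, -1.0]] [-8.03514863e-02  2.27935639e-01  1.29402979e+00  4.57223246e-04
  1.60706283e+00 -3.03374396e-01]
9272 [-1.70972211e-04 -1.59613466e-04  8.89472932e+01] [86.526996   91.37550436]
edge z 89.01164437139607 hinge z 88.76864322266897
[-153.79656902 -120.97356139   82.01030558] [157.05139704 119.03211363  93.98338759]
```

View pics/s9.png

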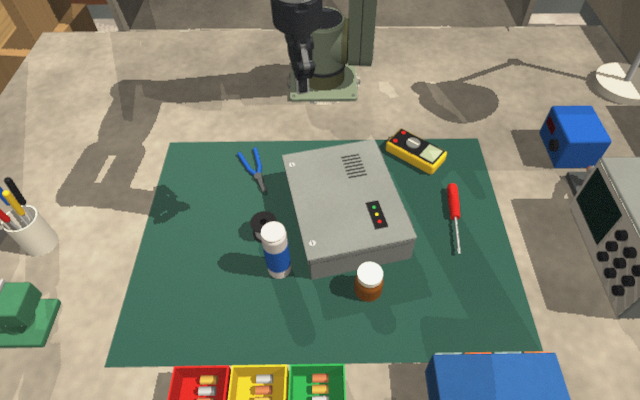

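The cover is shut flat: its slope is 0 and its edge is at 89 mm, seen around (350,205). The box and all the bystanders are where they were, and the arm is clear.

```bash
python3 -c "
from rig import job
print(job.job_done())"
```

```text
the job is handed in; nothing more can be done
None
```

The carrier is pushed home by its bare strip and the cover is gently shut; by the last image the box and bystanders had not moved, and the job was handed in at about 20 s of the 64 s allowed.

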